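Weigh a bottle carrier on the spring balance

ROBOT

A 6-joint arm with a two-finger parallel gripper is mounted at the origin on the work surface. World frame = base frame: x ahead of the robot, y to its left, z up, the work surface at z = 0. Lengths are in mm, angles in rad, forces in N, time in s.
With the tool pointing down it reaches from about 275 to 825 mm from the base axis. Payload 4.9 kg.
Tool frame: the origin (TCP) lies midway between the tips of the shut fingers; the grasp point (between the pads) lies ctrl.grasp_offset behind it (ctrl.grasp_offset is the distance from the TCP to the grasp point, in mm); z points along the fingers, y is the line along which they close (so a half turn about z gives the same grasp; the last joint's range is limited). The gripper opens to 85 mm and grips with 20 to 120 N. Pads are 22 mm wide; open, the fingers measure 114 mm over their backs; the gripper's body (76 mm by 85 mm) begins 54 mm behind the grasp point. The pads swing forward as they close: fully open they stand 13 mm farther back than shut.
Start: joints at [-1.459, 0.326, -0.193, 1.052, 0, 1.437], TCP at [133.844, -533.483, 231.281] pointing down, gripper open.
Joint ranges: [-2.65, 2.65], [-0.97, 1.79], [-1.3, 1.35], [-1.93, 2.1], [-1.47, 1.37], [-3.14, 3.14]. Speed limits (rad/s): [2.57, 2.57, 3.14, 3.14, 3.14, 3.14].

INTERFACE

Orientations are given as a unit quaternion [x, y, z, w].
In Python, from workcell import ctrl gives the robot as it stands. The module is installed in compiled form; this text tells all that it offers.
- The arm moves only by the shell command python3 -m pendant 'ROWS' [OPENING] [FORCE]. ROWS is JSON, a list that holds one entry, the list of rows, each a list of 4 numbers: the shift along the tool's x, y, z in m, then the turn about the tool's z in rad. In form: [[[x, y, z, yaw], ...]]. A call has 1 to 10 rows; each row is the pose to reach, as a shift and turn from the pose commanded when the call began, along the tool's axes at that moment; what a row does not reach only later rows make up. A row lasts 1/12 s, in which the tool goes at most 41.7 mm and 7.16 degrees, less where a joint would pass 70% of its speed; a pose out of reach is approached as far as the arm can. A call with a gripper value outside its range is refused whole. OPENING is the closure, from 0 (fully open) to 1 (shut), set as the call begins (- or left out, the last holds). The fingers move at their own pace and stop on an object; FORCE is the grip in N (left out, the last holds). Time passes only in rows, so rows that repeat a pose let the fingers close. It gives the time, the measured TCP pose, the force, the opening and the grip force at its end, in the units of the state.
- ctrl.state(): the state, without advancing time (a new reading comes with each control period).
- ctrl.grab_frame(name): name is "side" or "top"; returns the picture (420x560x3 uint8, blue, green, red); there is no depth.
- ctrl.camera_info(name): a dict with "fx", "fy", "cx", "cy" (pixels), "rvec" (rotation vector, rad) and "tvec" (3), from world to camera coordinates, as OpenCV has them. Camera axes: x right, y down, z forward; pixel columns grow to the right and rows downward; lengths in mm; the calibration is good to about 2 mm. A picture is of the moment at which its call begins. camera_info takes no time and is no camera call.
- ctrl.job_done(): hands the job in; it is judged then, once.
The state is a dict: "time": time; "q": joint angles; "joint_velocities": joint speeds; "tau": joint torques, N m; "tool_pos": TCP position; "ee_rot": TCP orientation; "wrist_force": force on the tool from outside, world axes, zero at the start; "wrist_torque": the same for the moment, N m; "grip_width": opening from 0.0 (shut) to 1.0 (fully open); "grip_force": force on a finger pad.
Only numpy, scipy, OpenCV 4.12 (cv2) and the standard library are available. Lean on these libraries where they do the work, as an engineer would, in place of code of your own. Each camera call takes 0.05 s, during which the arm holds its last target. There are 200 camera calls.

TASK

Weigh the bottle carrier: pick it up by its yellow grip post, hang it by the middle of its steel top bar on the spring balance's hook, and lower it gently with your hand still on it until the spring alone carries it, so that letting go makes the pointer neither drop nor spring back. Leave the carrier hanging free and still with the pointer settled; keep the bottles upright and the other things on the bench undisturbed.

Things in the scene. Friction and masses are not known exactly. Their poses are not given: they have to be found in the camera images.
- grip_mid (a point): centre line of the carrier's grip: a yellow square upright post, 24 x 24 mm, standing on the middle of the steel top bar, from 2 mm to 62 mm above the bar's centre line. This point is 40 mm above the bar's centre line and 185 mm above the tray's underside. z up, y along the bar, x through the frame; sides of the post along x and y
- bar_mid (a point): middle of the carrier's level steel top bar (8 mm rod, along y), the part that hangs on the hook; 145 mm above the tray's underside, 40 mm straight below grip_mid. Below the bar the frame is open for 51 mm down to the bottle caps and for 58 mm to either side. x goes through the frame; both sides are alike
- hook_seat (a point): place of the hung bar's centre, 4 mm above the trough of the balance's hook (8 mm steel rod); 250 mm above the bench when empty, sinks with the hook. Hook's upturned tip: 22 mm away at -x, top 10 mm above this point. Shank runs to +x, top 8 mm above it, to a column 87 mm away (44 mm wide, 310 high). Bars enter from the -x side over the tip. Base plate 12 mm thick, 220 x 150
- pointer (a joint): the balance's red pointer and hook (one piece): m downward from its empty rest; 0 empty, 0.075 bottom stop. Spring of about 140 N/m, lightly damped; the carrier alone settles it somewhere between 0.020 and 0.058, by its hidden weight
- carrier: loose rigid bottle carrier, 300 to 800 g, different each time: grey tray 85 mm (x) by 132 mm (y), two closed amber bottles 50 mm across side by side along y (caps 90 mm above the underside), frame of 8 mm steel rod with uprights at y = +62 and -62 mm joined by the top bar. Origin at the centre of the tray's underside, z up. All its pieces are fixed together
- weight: brass check weight with a knob, 34 mm across, 46 mm high, standing on the balance's base plate beside the column; to be left alone; origin at the centre of its underside
- amber: closed amber bottle with a red cap, 64 mm across, 150 mm high; to be left alone; origin at the centre of its underside
- jar: white jar with a blue lid, 60 mm across, 85 mm high; to be left alone; origin at the centre of its underside
- vialbox: green open box with four compartments, 100 x 80 x 35 mm; to be left alone; origin at the centre of its underside
- beaker: white beaker, 60 mm across the rim, 75 mm high; to be left alone; origin at the centre of its underside
- puck: aluminium heating-block disc, 50 mm across, 30 mm high; to be left alone; origin at the centre of its underside
- wrench: steel wrench, 150 mm long, lying flat; to be left alone; origin at the centre of its underside
Mind the look-alikes: they are no part of the job. What is shaped like the carrier but purple is not meant.

How it is judged:
By the outcome, as a careful person would: the job done as asked, in the order asked, and still so for the second after the job is handed in, with the robot touching nothing.
It also fails if it takes over 58 s, if anything falls off the work surface, if the arm or the gripper's body presses on something with over 40 N, if the wrist force passes 120 N, or if a joint passes its speed limit or range.

## Working session

There is one attempt and no reset: what is moved stays moved. The work goes in short steps, Python scripts to look and compute and a shell command to move; the robot and the scene stay as the last step left them, time stands still between calls to the robot, and variables do not carry over. Pictures are saved under pics/ and viewed, at most 10 in all, crops included, and the job is handed in when it is done.

```bash
mkdir -p pics; cat > h.py <<'E'
import numpy as np, cv2
from workcell import ctrl
def cam(n):
    c=ctrl.camera_info(n); K=np.array([[c["fx"],0,c["cx"]],[0,c["fy"],c["cy"]],[0,0,1.]])
    return K,cv2.Rodrigues(np.array(c["rvec"],float))[0],np.array(c["tvec"],float).ravel()
def ray(n,p):
    K,R,t=cam(n); d=R.T@np.linalg.solve(K,[p[0],p[1],1.]); return -R.T@t,d/np.linalg.norm(d)
def onz(n,p,z):
    o,d=ray(n,p); return o+d*(z-o[2])/d[2]
def tri(ps,pt):
    o1,d1=ray("side",ps);o2,d2=ray("top",pt)
    s=np.linalg.lstsq(np.c_[d1,-d2],o2-o1,rcond=None)[0]
    a,b=o1+s[0]*d1,o2+s[1]*d2; return (a+b)/2,np.linalg.norm(a-b)
def proj(n,P):
    K,R,t=cam(n); q=K@(R@np.array(P,float)+t); return q[:2]/q[2]
E
python3 - <<'E'
from h import *
np.set_printoptions(precision=3,suppress=True)
for n in("side","top"):
    cv2.imwrite(f"pics/{n}0.png",ctrl.grab_frame(n)); print(n,ray(n,(280,210)))
s=ctrl.state(); print(s); print(ctrl.grasp_offset)
E
```

```text
side (array([-154.515,  791.808, 1033.615]), array([ 0.502, -0.582, -0.639]))
top (array([ 422.011,  -12.038, 1340.688]), array([ 0.123, -0.009, -0.992]))
{'time': 0.1, 'q': array([-1.459,  0.327, -0.193,  1.052, -0.   ,  1.437]), 'joint_velocities': array([ 0.001, -0.003,  0.002, -0.   ,  0.001,  0.   ]), 'tau': array([  0.   , -44.424,  26.304,   0.008,  -0.   ,   0.   ]), 'tool_pos': array([ 133.78 , -532.947,  230.58 ]), 'ee_rot': array([ 0.992,  0.123,  0.   , -0.001]), 'wrist_force': array([-0.213,  0.39 , -0.433]), 'wrist_torque': array([ 0.069, -0.041,  0.027]), 'grip_force': 0.0, 'grip_width': 0.99667694575698}
18.700000000000003
```

View pics/side0.png

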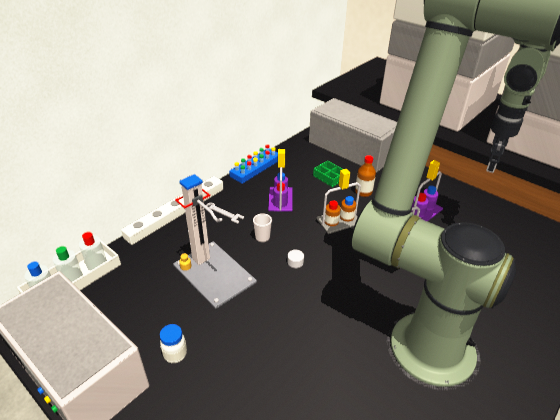

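View pics/top0.png

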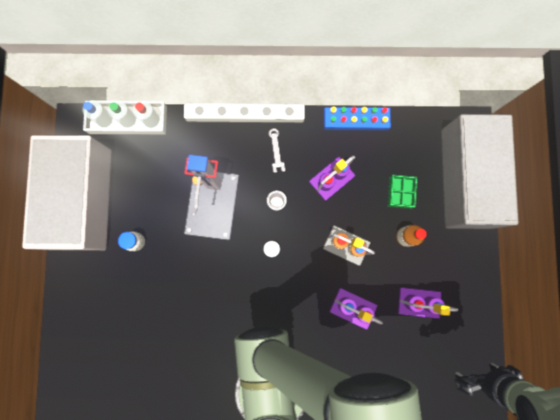

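The grey carrier is at side (340,205) and top (348,245). The balance is at side (200,215) and top (205,185), and the other carriers are purple. I'll enlarge both regions.

```bash
python3 - <<'E'
from h import *
np.set_printoptions(precision=1,suppress=True)
s=cv2.imread("pics/side0.png");t=cv2.imread("pics/top0.png")
def crop(i,x,y,w,h): return cv2.resize(i[y:y+h,x:x+w],(400,300),interpolation=cv2.INTER_CUBIC)
cv2.imwrite("pics/c1.png",np.vstack([np.hstack([crop(s,310,160,80,75*0+60),crop(t,310,215,80,60)]),np.hstack([crop(s,160,165,120,90),crop(t,170,145,80,60)])]))
def ye(i,x,y,w,h):
    hsv=cv2.cvtColor(i,cv2.COLOR_BGR2HSV); m=cv2.inRange(hsv,(22,150,120),(35,255,255)); k=np.zeros_like(m);k[y:y+h,x:x+w]=m[y:y+h,x:x+w]
    v,u=np.nonzero(k); return u.mean(),v.mean(),len(u),u.min(),u.max(),v.min(),v.max()
a=ye(s,330,160,30,35);b=ye(t,340,230,35,30);print(a,b)
print(tri(a[:2],b[:2]))
E
```

```text
(np.float64(344.031746031746), np.float64(178.37566137566137), 189, np.int64(339), np.int64(349), np.int64(169), np.int64(189)) (np.float64(357.0), np.float64(242.71264367816093), 87, np.int64(351), np.int64(363), np.int64(238), np.int64(247))
(array([ 473.2, -244.6,  175.5]), np.float64(1.177635778937517))
```

View pics/c1.png

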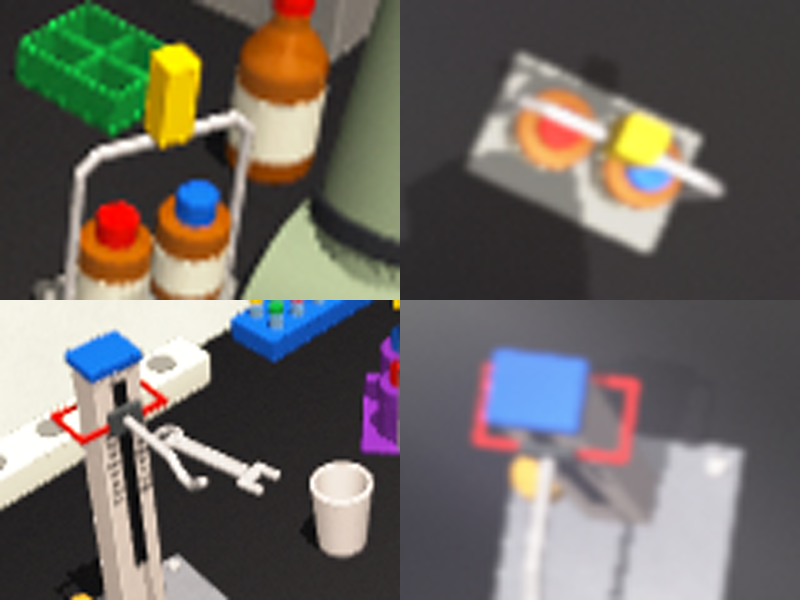

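Upper panels: the yellow post's top face is at about side (345,171), top (358.5,242). The bar runs between top (335,235) and (374,253). Lower panels: the hook goes from the dark slider at side (197,203) to its tip near (220,220). The top crop cut off the hook, so I'll look closer there.

```bash
python3 - <<'E'
from h import *
np.set_printoptions(precision=1,suppress=True)
s=cv2.imread("pics/side0.png");t=cv2.imread("pics/top0.png")
def crop(i,x,y,w,h,f): return cv2.resize(i[y:y+h,x:x+w],None,fx=f,fy=f,interpolation=cv2.INTER_CUBIC)
cv2.imwrite("pics/c2.png",np.hstack([crop(s,180,190,50,75,8),crop(t,180,150,65,100,6)[:600,:400]]))
bl=onz("top",(335,235),145),onz("top",(374.3,253),145); d=bl[1]-bl[0]; print(bl,np.linalg.norm(d),np.degrees(np.arctan2(d[1],d[0])))
for p in [(515,55),(700,135),(652,252),(470,170)]: print(onz("top",(310+(p[0]-400)/5,215+p[1]/5),6))
print(tri((345,171),(358.5,242)), onz("top",(358.5,242.6),207))
# yellow top face by brightness
hsv=cv2.cvtColor(t,cv2.COLOR_BGR2HSV)
for y in range(236,250): print([tuple(int(c) for c in hsv[y,x]) [2] if hsv[y,x,1]>130 and 20<hsv[y,x,0]<36 else 0 for x in range(349,368)])
E
```

```text
(array([ 496.5, -186.1,  145. ]), array([ 444. , -301.7,  145. ])) 126.88227514904636 -114.43061797046128
[ 535. -200.    6.]
[ 482.7 -321.8    6. ]
[ 405.8 -288.8    6. ]
[ 458.8 -169.6    6. ]
(array([ 473.3, -243.5,  204.5]), np.float64(0.44321550368139584)) [ 471.7 -242.9  207. ]
[0, 0, 0, 0, 0, 0, 0, 0, 0, 0, 0, 0, 0, 0, 0, 0, 0, 0, 0]
[0, 0, 0, 0, 0, 0, 0, 0, 0, 0, 0, 0, 0, 0, 0, 0, 0, 0, 0]
[0, 0, 0, 0, 0, 0, 191, 242, 252, 250, 0, 0, 0, 0, 0, 0, 0, 0, 0]
[0, 0, 0, 0, 145, 164, 229, 254, 255, 255, 254, 253, 0, 0, 0, 0, 0, 0, 0]
[0, 0, 0, 0, 146, 182, 243, 255, 255, 255, 255, 255, 254, 253, 0, 0, 0, 0, 0]
[0, 0, 0, 148, 157, 217, 252, 255, 255, 255, 255, 255, 255, 255, 252, 0, 0, 0, 0]
[0, 0, 0, 149, 175, 239, 254, 255, 255, 255, 255, 255, 255, 255, 252, 0, 0, 0, 0]
[0, 0, 0, 154, 207, 250, 255, 255, 255, 255, 255, 255, 255, 254, 248, 0, 0, 0, 0]
[0, 0, 148, 166, 227, 253, 255, 255, 255, 255, 255, 255, 255, 253, 240, 0, 0, 0, 0]
[0, 0, 167, 182, 218, 248, 254, 255, 255, 255, 255, 255, 254, 0, 0, 0, 0, 0, 0]
[0, 0, 0, 0, 207, 219, 234, 249, 254, 255, 255, 255, 0, 0, 0, 0, 0, 0, 0]
[0, 0, 0, 0, 0, 0, 192, 209, 231, 245, 252, 0, 0, 0, 0, 0, 0, 0, 0]
[0, 0, 0, 0, 0, 0, 0, 0, 0, 0, 0, 0, 0, 0, 0, 0, 0, 0, 0]
[0, 0, 0, 0, 0, 0, 0, 0, 0, 0, 0, 0, 0, 0, 0, 0, 0, 0, 0]
```

View pics/c2.png

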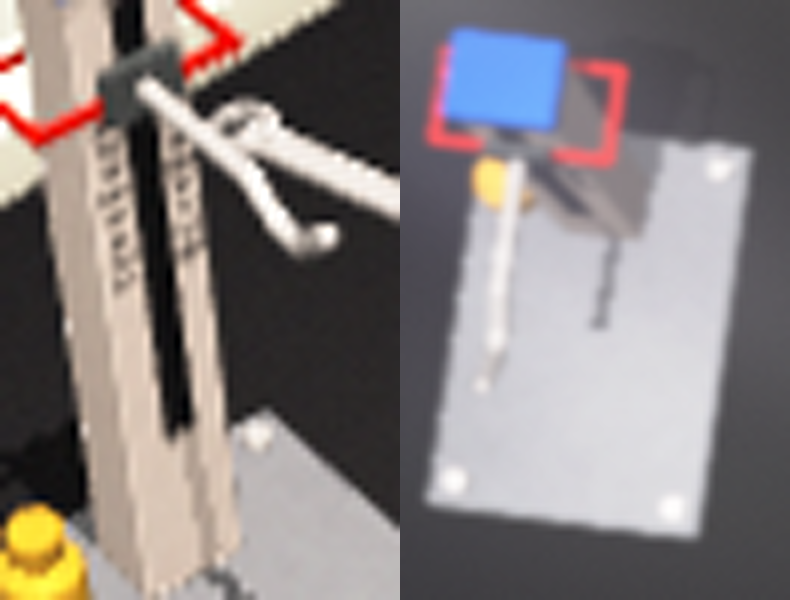

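The hook tip in the top view is at crop (484,385), the bend at (494,345) and the slider at (517,155). In the side view the tip is at crop (325,235). Plate corners in the top crop are (430,503), (697,538) and (752,148).

```bash
python3 - <<'E'
from h import *
np.set_printoptions(precision=1,suppress=True)
s=cv2.imread("pics/side0.png");t=cv2.imread("pics/top0.png")
T=lambda x,y:((x-400+.5)/6-.5+180,(y+.5)/6-.5+150)
S=lambda x,y:((x+.5)/8-.5+180,(y+.5)/8-.5+190)
ang=lambda d:np.degrees(np.arctan2(d[1],d[0]))
A,B,C=[onz("top",T(*p),12) for p in[(430,503),(697,538),(752,148)]]
print("plate",A,B,C,np.linalg.norm(A-B),np.linalg.norm(C-B),ang(C-B),ang(A-B)-90)
tip=onz("top",T(484,385),258);bend=onz("top",T(494,345),250);base=onz("top",T(517,158),254)
print("hook",tip,bend,base,ang(base-tip),np.linalg.norm(base-tip))
print("tri tip",tri(S(325,235),T(484,385)),"base",tri(S(148,90),T(517,158)))
hsv=cv2.cvtColor(t,cv2.COLOR_BGR2HSV)
def m(lo,hi,x,y,w,h):
    k=cv2.inRange(hsv,lo,hi);z=np.zeros_like(k);z[y:y+h,x:x+w]=k[y:y+h,x:x+w];return z
def rect(z):
    c=max(cv2.findContours(z,0,1)[0],key=cv2.contourArea);return cv2.minAreaRect(c)
b=rect(m((100,120,80),(125,255,255),180,150,40,25));print("cap",b,onz("top",b[0],312))
z=m((18,110,225),(36,255,255),348,232,22,20);v,u=np.nonzero(z);print("post",u.mean(),v.mean(),len(u),onz("top",(u.mean(),v.mean()),207))
# grey tray + red-frame
f=m((0,150,100),(6,255,255),180,150,45,30);v,u=np.nonzero(f);print("red",u.min(),u.max(),v.min(),v.max())
# line fit of hook shank, bright pixels per row
g=t.astype(int).min(2)
for y in range(176,217):
    r=g[y,186:206]; print(y,r.tolist()) if y%4==0 else 0
E
```

```text
plate [507.1 289.4  12. ] [488.8 142.8  12. ] [706.2 116.3  12. ] 147.7388726096763 219.05155325142366 -6.960796137137322 -7.1256417216243335
hook [544.5 211.  258. ] [563.7 208.7 250. ] [649.1 199.8 254. ] -6.129389583957808 105.25760214755475
tri tip (array([545.9, 212.5, 255.3]), np.float64(2.6419919668158633)) base (array([649.3, 200. , 252.2]), np.float64(0.4903177767141603))
cap ((197.20770263671875, 162.8384552001953), (18.23310661315918, 14.760132789611816), 7.125016689300537) [671.5 194.3 312. ]
post 358.21794871794873 242.55128205128204 78 [ 471.8 -242.1  207. ]Traceback (most recent call last):
  File "<stdin>", line 20, in <module>
    return umr_minimum(a, axis, None, out, keepdims, initial, where)
ValueError: zero-size array to reduction operation minimum which has no identity
```

```bash
python3 -m pendant '[[[0,0,-0.03,-0.12],[0,0,-0.05,-0.24],[0,0,-0.06,-0.36],[0,0,-0.06,-0.48],[0,0,-0.06,-0.60],[0,0,-0.06,-0.72],[0,0,-0.06,-0.84],[0,0,-0.06,-0.96],[0,0,-0.06,-1.08],[0,0,-0.06,-1.2]]]' 0
```

```text
time: 0.93
tool_pos: [133.8, -533.1, 290.8]
ee_rot: [0.748, 0.664, 0.0, -0.0]
wrist_force: [-0.0, -0.5, -1.0]
grip_width: 0.998
grip_force: 0.0
```

```bash
python3 -m pendant '[[[0.02,0.018,0,-0.12],[0.05,0.045,0,-0.24],[0.08,0.072,0,-0.36],[0.11,0.1,0,-0.48],[0.14,0.128,0,-0.6],[0.17,0.156,0,-0.72],[0.2,0.184,0,-0.84],[0.23,0.211,0,-0.96],[0.26,0.239,0,-1.08],[0.29,0.267,0,-1.2]]]' 0
cat >> h.py <<'E'
def go(x,y,z,yaw):
    "rows to target: TCP mm, yaw of tool x in deg"
    s=ctrl.state();p=s["tool_pos"];q=s["ee_rot"];a=2*np.arctan2(q[1],q[0]);d=np.array([x,y,z])-p
    X=np.array([np.cos(a),np.sin(a)]);Y=np.array([np.sin(a),-np.cos(a)])
    w=(np.degrees(a)-yaw+90)%180-90
    print("tcp",p.round(1),"yaw",round(np.degrees(a),2),"row m",(d[:2]@X/1e3).round(4),(d[:2]@Y/1e3).round(4),(-d[2]/1e3).round(4),"turn",np.radians(w).round(3),"t",s["time"],"F",np.round(s["wrist_force"],1),"q",np.round(s["q"],2))
E
python3 -c "
from h import *
go(472,-243,230,156)"
```

```text
time: 1.77
tool_pos: [435.9, -277.3, 291.1]
ee_rot: [0.243, 0.97, 0.0, -0.0]
wrist_force: [0.1, -0.3, 0.9]
grip_width: 1.001
grip_force: 0.0
tcp [ 435.9 -277.3  291.1] yaw 151.93 row m -0.0157 0.0472 0.0611 turn -0.071 t 1.7667 F [ 0.1 -0.3  0.9] q [-0.71  0.23 -0.17  1.17 -0.   -0.22]
```

```bash
python3 -m pendant '[[[-0.009,0.024,0.02,-0.035],[-0.017,0.047,0.05,-0.071],[-0.017,0.047,0.06,-0.071],[-0.017,0.047,0.06,-0.071],[-0.017,0.047,0.06,-0.071]]]' 0
python3 - <<'E'
from h import *
go(472,-243,167,156)
s=ctrl.grab_frame("side");t=ctrl.grab_frame("top")
def crop(i,x,y,w,h,f): return cv2.resize(i[y:y+h,x:x+w],None,fx=f,fy=f,interpolation=cv2.INTER_CUBIC)
cv2.imwrite("pics/c3.png",np.hstack([crop(s,310,120,80,110,5),crop(t,315,190,80,110,5)]))
E
```

```text
time: 2.18
tool_pos: [471.4, -245.6, 230.8]
ee_rot: [0.211, 0.977, 0.0, -0.001]
wrist_force: [0.2, 0.0, 0.8]
grip_width: 0.996
grip_force: 0.0
tcp [ 471.4 -245.6  230.8] yaw 155.64 row m 0.0006 0.0026 0.0638 turn -0.006 t 2.1833 F [0.2 0.  0.8] q [-0.62  0.29 -0.24  1.04 -0.   -0.19]
```

View pics/c3.png

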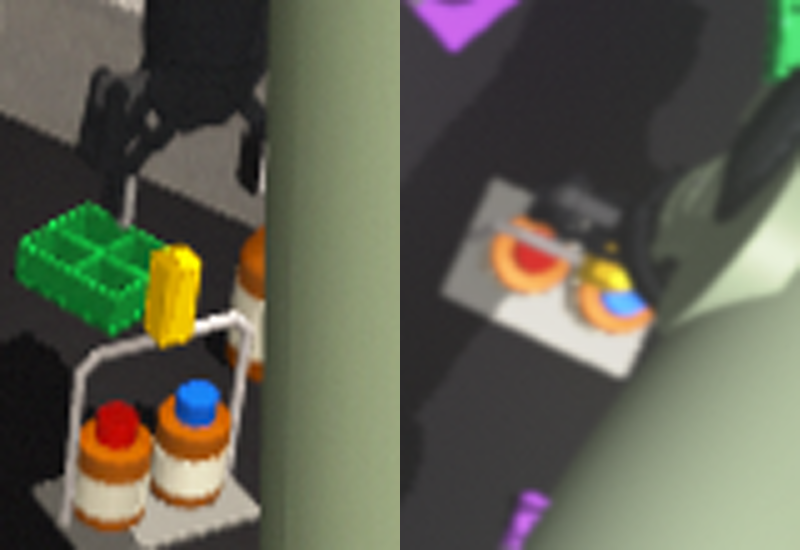

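The open fingers straddle the post, with their centre at crop u≈175 against the post at 172. I'll go straight down and close.

```bash
python3 -m pendant '[[[0,0.001,0.02,0],[0,0.002,0.04,0],[0,0.002,0.058,0],[0,0.002,0.063,0],[0,0.002,0.063,0],[0,0.002,0.063,0]]]' 0
python3 -m pendant '[[[0,0,0,0],[0,0,0,0],[0,0,0,0],[0,0,0,0],[0,0,0,0],[0,0,0,0],[0,0,0,0],[0,0,0,0]]]' 1 60
python3 -c "
from h import *
go(472,-243,167,156)"
```

```text
time: 2.78
tool_pos: [473.3, -245.0, 169.5]
ee_rot: [0.211, 0.977, -0.0, 0.001]
wrist_force: [0.6, 0.2, 0.3]
grip_width: 0.996
grip_force: 0.0
time: 3.45
tool_pos: [473.4, -243.8, 168.7]
ee_rot: [0.211, 0.978, 0.0, 0.0]
wrist_force: [-0.1, 1.7, 3.6]
grip_width: 0.274
grip_force: 59.5
tcp [ 473.4 -243.8  168.7] yaw 155.67 row m 0.0016 0.0002 0.0017 turn -0.006 t 3.45 F [-0.1  1.7  3.6] q [-0.61  0.34 -0.34  0.89  0.   -0.19]
```

```bash
python3 -m pendant '[[[0,0,-0.003,0],[0,0,-0.01,0],[0,0,-0.023,0],[0,0,-0.04,0],[0,0,-0.06,0],[0,0,-0.08,0],[0,0,-0.1,0],[0,0,-0.12,0],[0,0,-0.135,0],[0,0,-0.14,0]]]' 1 80
python3 -m pendant '[[[0,0,0,0],[0,0,0,0],[0,0,0,0],[0,0,0,0],[0,0,0,0],[0,0,0,0]]]'
python3 -c "
from h import *
go(500,217,310,173)"
```

```text
time: 4.28
tool_pos: [473.6, -244.6, 310.8]
ee_rot: [0.211, 0.978, -0.001, 0.001]
wrist_force: [0.1, -0.7, -2.9]
grip_width: 0.27
grip_force: 78.6
time: 4.78
tool_pos: [472.8, -243.8, 307.6]
ee_rot: [0.211, 0.978, 0.0, -0.001]
wrist_force: [0.1, 0.4, -2.9]
grip_width: 0.271
grip_force: 78.6
tcp [ 472.8 -243.8  307.6] yaw 155.66 row m 0.1651 0.431 -0.0024 turn -0.303 t 4.7833 F [ 0.1  0.4 -2.9] q [-0.61  0.25 -0.1   1.22 -0.   -0.19]
```

```bash
python3 -m pendant '[[[0.002,0.004,0,-0.003],[0.005,0.013,-0.001,-0.01],[0.01,0.026,-0.002,-0.02],[0.017,0.043,-0.003,-0.03],[0.025,0.065,-0.003,-0.045],[0.034,0.09,-0.003,-0.06],[0.044,0.116,-0.003,-0.08],[0.054,0.142,-0.003,-0.1],[0.063,0.164,-0.003,-0.12],[0.07,0.182,-0.003,-0.135]]]'
python3 -c "
from h import *
go(500,217,310,173)"
```

```text
time: 5.62
tool_pos: [483.7, -46.1, 311.6]
ee_rot: [0.143, 0.99, 0.001, 0.0]
wrist_force: [1.1, -0.7, -1.8]
grip_width: 0.269
grip_force: 78.7
tcp [483.7 -46.1 311.6] yaw 163.6 row m 0.0586 0.257 0.0016 turn -0.164 t 5.6167 F [ 1.1 -0.7 -1.8] q [-0.25  0.16 -0.2   1.21  0.    0.04]
```

```bash
python3 -m pendant '[[[0.004,0.018,0,-0.012],[0.01,0.044,0,-0.03],[0.017,0.073,0,-0.048],[0.025,0.106,0,-0.068],[0.033,0.14,0,-0.09],[0.04,0.172,0,-0.11],[0.047,0.2,0,-0.128],[0.052,0.224,0,-0.144],[0.056,0.242,0,-0.156],[0.058,0.254,0,-0.163]]]'
python3 -m pendant '[[[0,0,0,0],[0,0,0,0],[0,0,0,0],[0,0,0,0],[0,0,0,0],[0,0,0,0]]]'
python3 - <<'E'
from h import *
go(500,217,310,173)
s=ctrl.grab_frame("side");t=ctrl.grab_frame("top")
cv2.imwrite("pics/s4.png",s);cv2.imwrite("pics/t4.png",t)
def crop(i,x,y,w,h,f): return cv2.resize(i[y:y+h,x:x+w],None,fx=f,fy=f,interpolation=cv2.INTER_CUBIC)
cv2.imwrite("pics/c4.png",np.hstack([crop(s,180,130,100,120,4),crop(t,160,140,100,120,4)]))
E
```

```text
time: 6.45
tool_pos: [500.1, 213.8, 311.5]
ee_rot: [0.061, 0.998, 0.001, -0.0]
wrist_force: [-0.3, 0.2, -3.8]
grip_width: 0.274
grip_force: 78.9
time: 6.95
tool_pos: [501.4, 209.9, 311.4]
ee_rot: [0.064, 0.998, -0.0, 0.0]
wrist_force: [0.1, 0.3, -2.5]
grip_width: 0.27
grip_force: 79.2
tcp [501.4 209.9 311.4] yaw 172.65 row m 0.0023 0.0069 0.0014 turn -0.006 t 6.95 F [ 0.1  0.3 -2.5] q [ 0.26  0.27 -0.06  1.24 -0.    0.39]
```

View pics/c4.png

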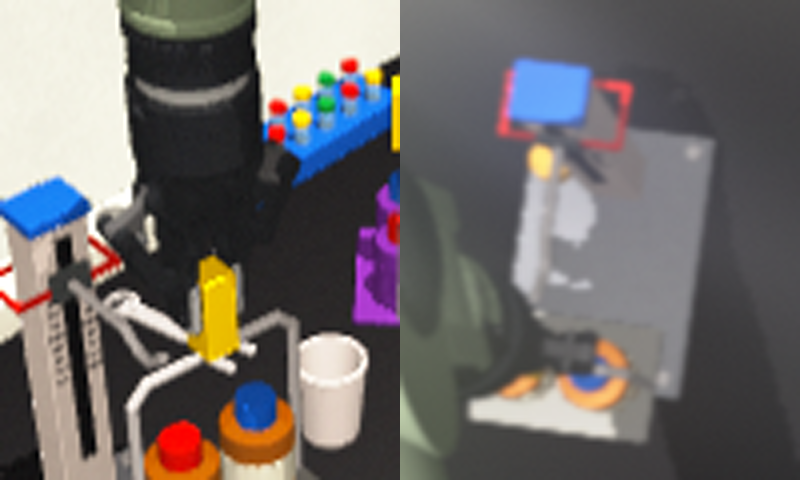

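The carrier hangs from the gripper just in front of the hook, with the post at side crop (215,310) and the hook tip at (158,358). I'll check the tilt against where a level carrier would project.

```bash
python3 - <<'E'
from h import *
np.set_printoptions(precision=1,suppress=True)
st=ctrl.state();p=st["tool_pos"];print(p,st["wrist_force"],st["wrist_torque"])
bar=p-[0,0,23.7]; a=np.radians(-7.3);X=np.array([np.cos(a),np.sin(a),0]);Y=np.array([-np.sin(a),np.cos(a),0])
f=lambda n,P,c:((proj(n,P)-c[:2]+.5)*4-.5)
for nm,o in [("barL",62*Y),("barR",-62*Y),("capL",33*Y-[0,0,55]),("capR",-33*Y-[0,0,55]),("postbot",[0,0,2]),("posttop",[0,0,62])]:
    print(nm,f("side",bar+o,(180,130)),f("top",bar+o,(160,140))+[400,0])
s=np.array([564.5,209,250]);a=np.radians(-6.9);X=np.array([np.cos(a),np.sin(a),0])
for o in[-22,0,87]: print(o,f("side",s+o*X+[0,0,8 if o else -4],(180,130)))
# red/blue cap centroids in the side view
i=cv2.imread("pics/s4.png");h=cv2.cvtColor(i,cv2.COLOR_BGR2HSV)
for lo,hi,b in[((0,170,90),(6,255,255),(210,230,30,25)),((105,150,60),(125,255,255),(230,220,35,25))]:
    m=cv2.inRange(h,lo,hi)[b[1]:b[1]+b[3],b[0]:b[0]+b[2]];v,u=np.nonzero(m);print((u.mean()+b[0]-180+.5)*4,(v.mean()+b[1]-130+.5)*4,len(u),v.min()+b[1])
E
```

```text
[501.4 210.1 311.4] [ 0.2 -0.9 -2.9] [-0.  0.  0.]
barL [129.9 391.3] [432.1 344.4]
barR [291.  306.8] [620.1 369.6]
capL [175.  436.5] [495.3 356.8]
capR [258. 391.] [590.4 369.5]
postbot [212.5 345.4] [525.4 356.8]
posttop [207.3 269.1] [505.  349.3]
-22 [168.4 356. ]
0 [149.6 353.2]
87 [ 72.6 276. ]
180.16949152542372 446.7118644067797 118 235
255.88461538461536 404.7692307692307 104 225
```

```bash
python3 -m pendant '[[[0,0,0.003,0],[0,0,0.007,0],[0,0,0.01,0],[0,0,0.01,0],[0,0,0.01,0],[0,0,0.01,0]]]'
python3 -c "
from h import *
go(568,210,301,173.1)"
```

```text
time: 7.55
tool_pos: [501.2, 210.7, 301.2]
ee_rot: [0.063, 0.998, -0.0, -0.0]
wrist_force: [-0.0, 0.8, -3.2]
grip_width: 0.274
grip_force: 79.2
tcp [501.2 210.7 301.2] yaw 172.74 row m -0.0663 0.0077 0.0002 turn -0.006 t 7.55 F [-0.   0.8 -3.2] q [ 0.26  0.28 -0.08  1.21  0.    0.39]
```

```bash
python3 -m pendant '[[[0,0.002,0,0],[0,0.005,0,-0.003],[-0.003,0.008,0,-0.006],[-0.009,0.008,0,-0.006],[-0.018,0.008,0,-0.006],[-0.028,0.008,0,-0.006],[-0.038,0.008,0,-0.006],[-0.047,0.008,0,-0.006],[-0.055,0.008,0,-0.006],[-0.06,0.008,0,-0.006]]]'
python3 -m pendant '[[[-0.003,0,0,0],[-0.005,0,0,0],[-0.006,0,0,0],[-0.006,0,0,0],[-0.006,0,0,0],[-0.006,0,0,0],[-0.006,0,0,0]]]'
python3 - <<'E'
from h import *
go(568,210,301,173.1)
s=ctrl.grab_frame("side");t=ctrl.grab_frame("top")
cv2.imwrite("pics/s5.png",s);cv2.imwrite("pics/t5.png",t)
def crop(i,x,y,w,h,f): return cv2.resize(i[y:y+h,x:x+w],None,fx=f,fy=f,interpolation=cv2.INTER_CUBIC)
cv2.imwrite("pics/c5.png",np.hstack([crop(s,180,170,65,75,8)[:,:520],crop(t,170,145,70,150,4)]))
E
```

```text
time: 8.38
tool_pos: [563.2, 210.6, 300.9]
ee_rot: [0.061, 0.998, -0.0, -0.0]
wrist_force: [0.8, 0.4, -2.7]
grip_width: 0.267
grip_force: 79.2
time: 8.97
tool_pos: [567.5, 210.4, 301.5]
ee_rot: [0.06, 0.998, 0.0, 0.0]
wrist_force: [0.5, -0.6, -3.0]
grip_width: 0.269
grip_force: 79.2
tcp [567.5 210.4 301.5] yaw 173.1 row m -0.0005 -0.0004 0.0005 turn -0.0 t 8.9667 F [ 0.5 -0.6 -3. ] q [0.23 0.4  0.09 1.27 0.   0.35]
```

View pics/c5.png

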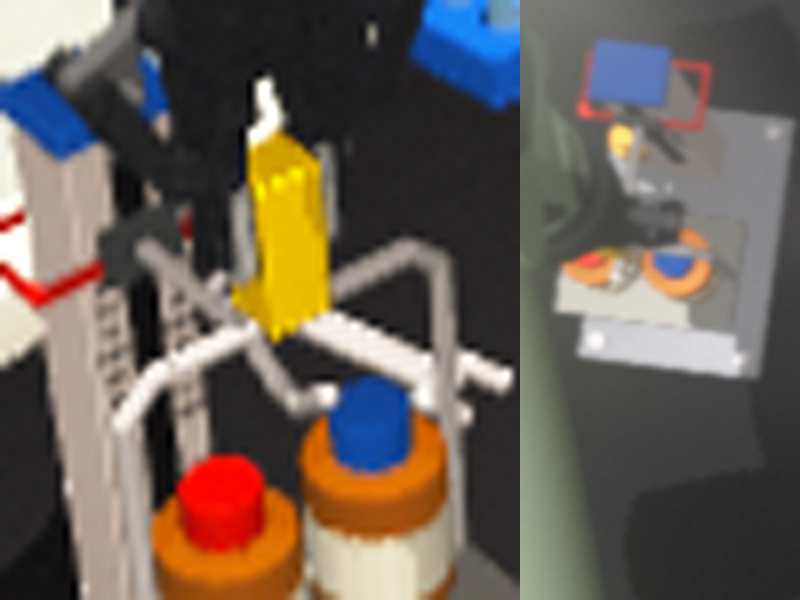

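The hook now passes under the bar, with its tip at crop (325,392), its trough near (298,405) and the bar's middle at about (283,313). I'll check where the bar would land when lowered.

```bash
python3 - <<'E'
from h import *
np.set_printoptions(precision=1,suppress=True)
p=ctrl.state()["tool_pos"];b=p-[0,0,23.7];a=np.radians(-6.9);X=np.array([np.cos(a),np.sin(a),0]);Y=np.array([-np.sin(a),np.cos(a),0])
f=lambda P:((proj("side",P)-[180,170]+.5)*8-.5)
print("bar",b,f(b),f(b+40*Y),f(b-40*Y))
s=np.array([b[0],b[1],250.])
for o in(-26,-22,-18,-10,0,10,87): print(o,[f(s+o*X+[0,0,h]) for h in(-8,0,10)], f(s+o*X+5*Y))
E
```

```text
bar [567.6 210.4 277.7] [282.6 309.7] [178.5 362.5] [383.2 258.7]
-26 [array([338.1, 434.1]), array([336.4, 415.4]), array([334.3, 391.8])] [323.7 422.1]
-22 [array([330.7, 427.9]), array([329.1, 409.2]), array([326.9, 385.6])] [316.4 415.9]
-18 [array([323.4, 421.7]), array([321.7, 403. ]), array([319.6, 379.5])] [309.1 409.7]
-10 [array([308.9, 409.4]), array([307.1, 390.7]), array([304.9, 367.2])] [294.5 397.4]
0 [array([290.9, 394.2]), array([289.1, 375.5]), array([286.8, 352. ])] [276.5 382.1]
10 [array([273.1, 379.1]), array([271.2, 360.5]), array([268.8, 337. ])] [258.6 366.9]
87 [array([141.2, 267.5]), array([138.9, 249.1]), array([135.9, 225.9])] [126.4 255.1]
```

```bash
cat >> h.py <<'E'
def avg(n=10):
    F=[];P=[];T=[]
    for _ in range(n):
        ctrl.grab_frame("side");s=ctrl.state();F.append(s["wrist_force"]);P.append(s["tool_pos"]);T.append(s["wrist_torque"])
    print("F",np.mean(F,0).round(2),"sd",np.std(F,0).round(2),"tcp",np.mean(P,0).round(1),"T",np.mean(T,0).round(3),"t",round(s["time"],2))
E
python3 -c "
from h import *
avg(12)"
python3 -m pendant '[[[0,0,0.003,0],[0,0,0.008,0],[0,0,0.014,0],[0,0,0.019,0],[0,0,0.022,0],[0,0,0.022,0],[0,0,0.022,0],[0,0,0.022,0]]]'
python3 -c "
from h import *
avg(5)"
```

```text
F [ 0.12 -0.35 -3.05] sd [0.3  0.47 0.34] tcp [567.7 210.3 301.3] T [ 0.01  -0.019 -0.008] t 9.67
time: 10.33
tool_pos: [567.9, 210.3, 279.4]
ee_rot: [0.06, 0.998, 0.0, 0.0]
wrist_force: [-1.1, 0.4, -2.7]
grip_width: 0.27
grip_force: 79.2
F [ 0.05 -0.05 -3.18] sd [0.34 0.68 0.67] tcp [568.  210.4 279.6] T [-0.003  0.003 -0.017] t 10.58
```

```bash
python3 -m pendant '[[[0,0,0.001,0],[0,0,0.002,0],[0,0,0.003,0],[0,0,0.0045,0],[0,0,0.006,0],[0,0,0.0075,0],[0,0,0.009,0],[0,0,0.0105,0],[0,0,0.012,0],[0,0,0.012,0]]]'
python3 -c "
from h import *
avg(10)"
```

```text
time: 11.42
tool_pos: [567.8, 210.3, 267.0]
ee_rot: [0.06, 0.998, -0.0, -0.0]
wrist_force: [0.4, 0.7, -2.6]
grip_width: 0.275
grip_force: 79.2
F [ 0.42 -0.11 -2.  ] sd [0.38 0.65 0.33] tcp [567.8 210.3 267.4] T [-0.006 -0.088  0.004] t 11.92
```

```bash
python3 -m pendant '[[[0,0,0.001,0],[0,0,0.002,0],[0,0,0.003,0],[0,0,0.004,0],[0,0,0.005,0],[0,0,0.006,0],[0,0,0.007,0],[0,0,0.0085,0],[0,0,0.01,0],[0,0,0.01,0]]]'
python3 - <<'E'
from h import *
avg(14)
s=ctrl.grab_frame("side");t=ctrl.grab_frame("top")
cv2.imwrite("pics/s6.png",s);cv2.imwrite("pics/t6.png",t)
def crop(i,x,y,w,h,f): return cv2.resize(i[y:y+h,x:x+w],None,fx=f,fy=f,interpolation=cv2.INTER_CUBIC)
cv2.imwrite("pics/c6.png",crop(s,170,170,100,75,8))
E
```

```text
time: 12.75
tool_pos: [567.8, 210.3, 257.0]
ee_rot: [0.06, 0.998, 0.0, 0.0]
wrist_force: [1.7, -0.0, 0.4]
grip_width: 0.273
grip_force: 79.2
F [ 0.56 -0.15 -0.27] sd [0.51 0.56 0.49] tcp [567.8 210.3 257.3] T [ 0.003 -0.148  0.01 ] t 13.45
```

View pics/c6.png

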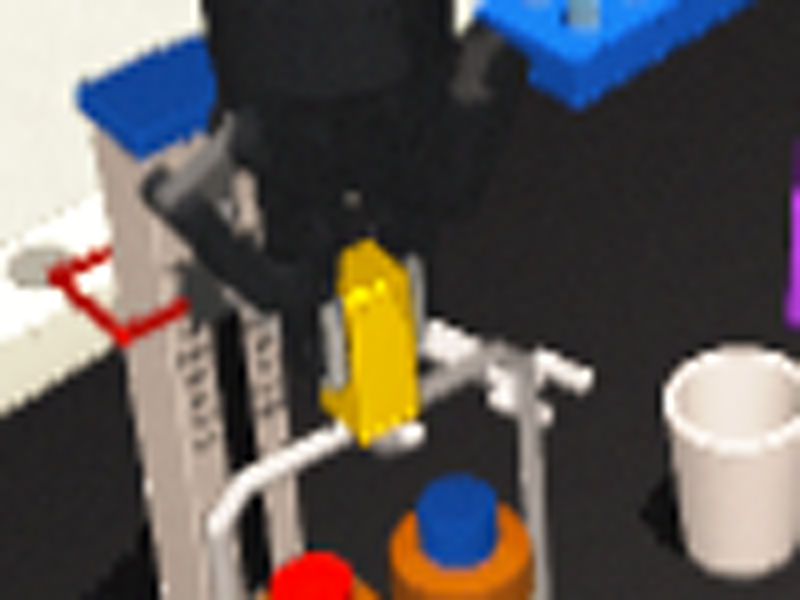

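Hung but still held, the tip shows at crop (415,432) beside the post's foot and the pointer has dropped. A small +x force on the tool suggests the bar sits slightly to the tip side, so I'll nudge +x and compare.

```bash
python3 -m pendant '[[[-0.0005,0,0,0],[-0.001,0,0,0],[-0.0015,0,0,0],[-0.002,0,0,0],[-0.002,0,0,0],[-0.002,0,0,0]]]'
python3 - <<'E'
from h import *
avg(14)
b=np.array([567.8,210.3,233.6]);a=np.radians(-6.9);X=np.array([np.cos(a),np.sin(a),0])
f=lambda P:((proj("side",P)-[170,170]+.5)*8-.5).round(1)
print(f(b),f(b-22*X+[0,0,10]),f(b-22*X+[0,0,5]),f(b-26*X+[0,0,5]))
E
```

```text
time: 14.05
tool_pos: [569.4, 210.1, 257.1]
ee_rot: [0.06, 0.998, -0.0, -0.0]
wrist_force: [-1.4, 1.1, -0.5]
grip_width: 0.269
grip_force: 79.2
F [-1.81  0.47 -0.6 ] sd [0.38 0.54 0.51] tcp [569.6 210.1 257.2] T [ 0.038  0.448 -0.007] t 14.75
[372.6 413.2] [410.2 423.8] [411.3 435.4] [418.6 441.6]
```

```bash
python3 -m pendant '[[[0.0005,0,0,0],[0.001,0,0,0],[0.0015,0,0,0],[0.0015,0,0,0],[0.0015,0,0,0],[0.0015,0,0,0]]]'
python3 -c "
from h import *
avg(14)"
```

```text
time: 15.25
tool_pos: [568.8, 210.2, 257.5]
ee_rot: [0.06, 0.998, 0.0, 0.001]
wrist_force: [2.0, -0.4, -1.1]
grip_width: 0.269
grip_force: 79.2
F [ 1.74 -0.16 -0.5 ] sd [0.39 0.53 0.34] tcp [568.5 210.3 257.4] T [-0.048 -0.448  0.001] t 15.95
```

```bash
python3 -m pendant '[[[-0.0004,0,0,0],[-0.0007,0,0,0],[-0.0007,0,0,0],[-0.0007,0,0,0],[-0.0007,0,0,0]]]'
python3 -c "
from h import *
avg(14)"
```

```text
time: 16.37
tool_pos: [568.6, 210.2, 257.1]
ee_rot: [0.06, 0.998, 0.0, -0.0]
wrist_force: [0.2, 0.9, -0.0]
grip_width: 0.269
grip_force: 79.2
F [-0.79  0.09 -0.6 ] sd [0.55 0.4  0.55] tcp [568.7 210.2 257.2] T [ 0.058  0.184 -0.023] t 17.07
```

```bash
python3 -m pendant '[[[0.0002,0,0.0005,0],[0.0002,0,0.001,0],[0.0002,0,0.0016,0],[0.0002,0,0.0022,0],[0.0002,0,0.0028,0],[0.0002,0,0.0033,0],[0.0002,0,0.0033,0],[0.0002,0,0.0033,0]]]'
python3 -c "
from h import *
avg(24)"
```

```text
time: 17.73
tool_pos: [568.8, 210.2, 254.0]
ee_rot: [0.06, 0.998, -0.0, 0.0]
wrist_force: [-0.7, -0.1, -0.6]
grip_width: 0.264
grip_force: 79.2
F [-0.39  0.15 -0.21] sd [0.45 0.44 0.55] tcp [568.8 210.2 254. ] T [ 0.029  0.132 -0.   ] t 18.93
```

```bash
python3 -m pendant '[[[0.00015,0,0.0006,0],[0.00015,0,0.0012,0],[0.00015,0,0.0012,0],[0.00015,0,0.0012,0],[0.00015,0,0.0012,0],[0.00015,0,0.0012,0]]]'
python3 -c "
from h import *
avg(24)"
```

```text
time: 19.43
tool_pos: [568.7, 210.2, 252.8]
ee_rot: [0.06, 0.998, 0.0, 0.0]
wrist_force: [0.6, 0.8, -0.1]
grip_width: 0.269
grip_force: 79.3
F [0.69 0.06 0.05] sd [0.5  0.48 0.49] tcp [568.7 210.2 252.8] T [-0.032 -0.107  0.004] t 20.63
```

```bash
python3 -m pendant '[[[-0.00007,0,0,0],[-0.00007,0,0,0],[-0.00007,0,0,0],[-0.00007,0,0,0]]]' 1 20
python3 -c "
from h import *
avg(10)"
python3 -m pendant '[[[0,0,0,0],[0,0,0,0],[0,0,0,0],[0,0,0,0],[0,0,0,0],[0,0,0,0],[0,0,0,0],[0,0,0,0]]]' 0.3 20
python3 - <<'E'
from h import *
s=ctrl.grab_frame("side");cv2.imwrite("pics/s7.png",s);avg(3)
def crop(i,x,y,w,h,f): return cv2.resize(i[y:y+h,x:x+w],None,fx=f,fy=f,interpolation=cv2.INTER_CUBIC)
a=cv2.imread("pics/s6.png")
cv2.imwrite("pics/c7.png",np.hstack([crop(s,170,160,80,100,5),crop(a,170,160,80,100,5)]))
E
```

```text
time: 20.97
tool_pos: [568.7, 210.2, 252.8]
ee_rot: [0.06, 0.998, 0.0, -0.0]
wrist_force: [0.2, 0.7, -0.2]
grip_width: 0.271
grip_force: 79.3
F [ 0.62  0.   -0.04] sd [0.39 0.26 0.5 ] tcp [568.7 210.2 252.8] T [-0.02  -0.134  0.005] t 21.47
time: 22.13
tool_pos: [568.7, 210.2, 252.8]
ee_rot: [0.06, 0.998, -0.0, -0.0]
wrist_force: [-0.4, 1.3, 0.4]
grip_width: 0.7
grip_force: 0.0
F [ 0.05 -0.19 -0.23] sd [0.17 0.79 0.13] tcp [568.7 210.2 252.8] T [-0.028  0.027 -0.04 ] t 22.33
```

View pics/c7.png

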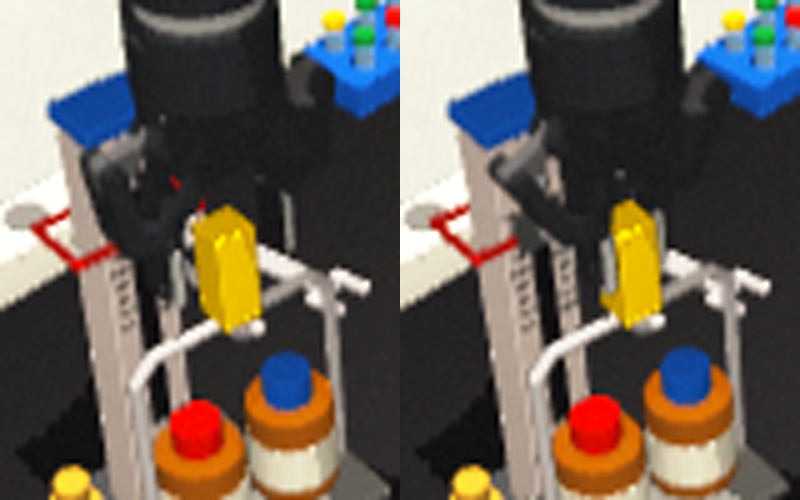

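The carrier hangs free on the hook and the pads are clear on both sides of the post. The pointer (red frame at crop (80,265)) matches its position before release to within a pixel or so. I'll go straight up.

```bash
python3 -m pendant '[[[0,0,-0.004,0],[0,0,-0.012,0],[0,0,-0.024,0],[0,0,-0.038,0],[0,0,-0.054,0],[0,0,-0.07,0],[0,0,-0.088,0],[0,0,-0.106,0],[0,0,-0.122,0],[0,0,-0.13,0]]]'
python3 -m pendant '[[[0.01,0,0,0],[0.03,0,0,0],[0.055,0,0,0],[0.08,0,0,0],[0.105,0,0,0],[0.13,0,0,0],[0.155,0,0,0],[0.175,0,0,0],[0.19,0,0,0],[0.2,0,0,0]]]'
python3 - <<'E'
from h import *
np.set_printoptions(precision=2,suppress=True)
def cen(i):
    h=cv2.cvtColor(i,cv2.COLOR_BGR2HSV);o=[]
    for lo,hi,b in[((0,170,90),(6,255,255),(165,180,30,38)),((0,170,90),(6,255,255),(190,235,35,28)),((105,150,60),(125,255,255),(215,225,25,20)),((22,150,100),(35,255,255),(200,195,30,40))]:
        m=cv2.inRange(h,lo,hi)[b[1]:b[1]+b[3],b[0]:b[0]+b[2]];v,u=np.nonzero(m);o+= [u.mean()+b[0],v.mean()+b[1],len(u)]
    return np.array(o)
for k in range(12): 
    i=ctrl.grab_frame("side"); print(round(ctrl.state()["time"],2),cen(i)) if k%2==0 else 0
cv2.imwrite("pics/s8.png",i)
print(ctrl.state()["tool_pos"])
E
```

```text
time: 23.17
tool_pos: [569.3, 210.4, 385.9]
ee_rot: [0.06, 0.998, 0.001, 0.002]
wrist_force: [-0.0, -0.9, 0.2]
grip_width: 0.7
grip_force: 0.0
time: 24.0
tool_pos: [368.6, 234.4, 383.3]
ee_rot: [0.06, 0.998, 0.0, 0.0]
wrist_force: [1.0, 0.6, -0.2]
grip_width: 0.701
grip_force: 0.0
24.05 [184.41 208.98  51.   208.8  245.5  102.   226.89 235.46  94.   215.02
 212.98 266.  ]
24.15 [184.24 209.    50.   208.8  245.5  102.   226.89 235.46  94.   215.02
 212.98 266.  ]
24.25 [184.38 209.    53.   208.8  245.5  102.   226.89 235.46  94.   215.02
 212.98 266.  ]
24.35 [184.42 209.    50.   208.76 245.54 101.   226.89 235.46  94.   215.02
 212.98 264.  ]
24.45 [184.32 209.04  50.   208.83 245.61 103.   226.89 235.46  94.   214.99
 212.95 265.  ]
24.55 [184.49 209.02  51.   208.76 245.54 101.   226.89 235.46  94.   215.02
 212.98 266.  ]
[370.46 234.21 382.54]
```

Everything is still. One last look before handing in.

View pics/s8.png

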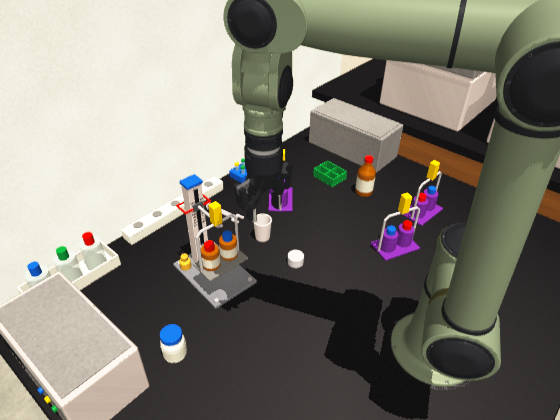

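The carrier hangs upright on the hook (post at (215,213)), the weight and other things are in place, and the gripper is well clear.

```bash
python3 -c "
from workcell import ctrl
print(ctrl.job_done())"
```

```text
the job is handed in; nothing more can be done
None
```

The carrier is hanging free and still on the balance hook with the pointer settled. I lowered it until the spring alone carried it before letting go, and the job is handed in at about 24.6 s of the 58 s; no verdict came back.

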